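Find the lens case with the glass in it and show it to the camera

TASK

Two look-alike lens cases stand open on the bench, one left and one right; one holds the cell with its glass, the other an empty cell, so the first is clearly heavier. Shut each case fully before you lift it, lift both in turn well clear of the bench to feel which is heavier, and set the lighter one gently back, upright and shut, where it stood. Finish while still holding the heavier one level in the air, by the gripper alone, with its number plate squarely facing the camera's lens, centred on the lens and about 10 cm from it; leave the beaker, vial and dish alone.

Things in the scene. Friction and masses are not known exactly. Their poses are not given: they have to be found in the camera images.
- case_a: one of two look-alike hinged lens cases: grey plastic clamshell, 76 mm deep (x), 50 wide (y), 42 high shut (lower half 28, lid 14; straight sides). Loose. Origin: centre of underside, z up; -x is the front (thumb tab, plate), hinge axis along y at x +40.5, z 28 mm. A capped cell stands in its foam pocket. With it 0.19 to 0.4 kg, one about 1.7 times the other; by looks alike
- case_b: the other of the two look-alike hinged lens cases: grey plastic clamshell, 76 mm deep (x), 50 wide (y), 42 high shut (lower half 28, lid 14; straight sides). Loose. Origin: centre of underside, z up; -x is the front (thumb tab, plate), hinge axis along y at x +40.5, z 28 mm. A capped cell stands in its foam pocket. With it 0.19 to 0.4 kg, one about 1.7 times the other; by looks alike
- case_a_lid (a joint): hinge of the lid (upper half) of case_a, rad: 0 fully shut, rims edge to edge; grows as it opens up and back, to 1.9; starts 1.0 to 1.55. The lid reaches 78 mm forward from the hinge axis, is a hollow shell 14 mm thick with a flat outer face, and its stiff hinge stays where it is left (0.02 N m: about 0.5 N at the front edge moves it)
- case_b_lid (a joint): hinge of the lid (upper half) of case_b, rad: 0 fully shut, rims edge to edge; grows as it opens up and back, to 1.9; starts 1.0 to 1.55. The lid reaches 78 mm forward from the hinge axis, is a hollow shell 14 mm thick with a flat outer face, and its stiff hinge stays where it is left (0.02 N m: about 0.5 N at the front edge moves it)
- case_a_plate (a point): centre of the blank aluminium number plate (36 x 13 mm) on the front of the lower half of case_a: 39 mm in front of the case's origin, 14 mm above its underside; axes as the case's
- case_b_plate (a point): centre of the blank aluminium number plate (36 x 13 mm) on the front of the lower half of case_b: 39 mm in front of the case's origin, 14 mm above its underside; axes as the case's
- camera: white camera head with a black lens, 143 mm long, 56 mm wide, 55 mm high, fixed, lying on top of the white cabinet box (155 mm high) in the middle of the bench; origin: centre of its underside; the lens looks along the camera's own -x, level, which points away from the robot, to within about 20 degrees
- lens (a point): centre of the front face of the camera's lens (48 mm across), 28 mm above the top of the box (183 mm above the bench); axes as the camera's: the line of sight runs along its -x
- worktop: the black bench top the cases stand on, its surface at z = 0; fixed
- white_case: the white cabinet box the camera lies on, fixed, 155 mm high with a brown top board that spans x 0.34 to 0.56, y -0.22 to 0.08
- digital_scope: dark digital microscope with a tilted display on top, fixed, standing between the left case and the white box; it fills x 0.41 to 0.58, y 0.10 to 0.31 and is 0.36 m high: carry things above or clear of it
- film_dispenser: clear acrylic film dispenser, fixed, 0.37 m high, behind the place before the lens: it begins at x = 0.69 and spans y -0.02 to 0.17
- beaker: glass beaker, 54 mm across, 66 mm high, loose, not to be moved; origin: centre of the underside
- vial: small black-capped screw vial, 22 mm across, 52 mm high, loose, not to be moved; origin: centre of the underside
- dish: covered round dish, 66 mm across, 16 mm high, loose, not to be moved; origin: centre of the underside

How it is judged:
By the outcome, as a careful person would: the job done as asked, in the order asked, and still so for the second after the job is handed in, while the arm keeps its last pose, push and grip.
It also fails if it takes over 72 s, if anything falls off the work surface, if the arm or the gripper's body presses on something with over 40 N, if the wrist force passes 120 N, or if a joint passes its speed limit or range.

ROBOT

A 7-joint arm with a two-finger parallel gripper is mounted at the origin on a cart in front of the work surface, level with it; the furniture and walls round the work are solid. World frame = base frame: x ahead of the robot, y to its left, z up, the work surface at z = 0. Lengths are in m, angles in rad, forces in N, time in s.
With the tool pointing down it reaches from about 0.425 to 0.8 m from the base axis. Payload 8.3 kg.
Tool frame: the origin (TCP) lies midway between the tips of the shut fingers; the grasp point (between the pads) lies 19 mm behind it (env.pinch_z is the distance from the TCP to the grasp point, in m); z points along the fingers, y is the line along which they close (so a half turn about z gives the same grasp; the last joint's range is limited). The gripper opens to 85 mm and grips with 20 to 120 N. Pads are 22 mm wide; open, the fingers measure 114 mm over their backs; the gripper's body (76 mm by 85 mm) begins 54 mm behind the grasp point. The pads swing forward as they close: fully open they stand 13 mm farther back than shut.
Start: joints at [-1.391, 0.383, 0.016, 1.37, -0.006, 1.388, -0.046], TCP at [0.15, 0.607, 0.195] pointing down, gripper open.
Joint ranges: [-2.95, 2.95], [-0.25, 2.06], [-1.52, 1.56], [0.18, 2.33], [-1.44, 4.58], [0.02, 2.06], [-3.01, 3.01]. Speed limits (rad/s): [2.39, 2.39, 3.01, 3.01, 3.14, 3.14, 3.14].

INTERFACE

Orientations are given as a rotation vector (axis times angle).
In Python, from workcell import env, eyes, order, models gives the robot as it stands. The module is installed in compiled form; this text tells all that it offers.
- The arm moves only by the shell command python3 -m creep 'ROWS' [FORCE]. ROWS is a JSON object whose one key "motion" holds a list of rows, each a list of 3 entries, a list of its own where there are three numbers: the finger opening in mm, from 0 to 85.4, then the shift along the tool's x, y, z in units of 30 mm (1.0 is 30 mm), then the turn about the tool's z in units of 5 degrees (1.0 is 5 degrees). In form: {"motion": [[claw, [tx, ty, tz], roll], ...]}. A call has 1 to 12 rows; each row is the pose to reach, as a shift and turn from the pose commanded when the call began, along the tool's axes at that moment; what a row does not reach only later rows make up. A row lasts 1/10 s, in which the tool goes at most 50 mm and 8.59 degrees, less where a joint would pass 70% of its speed; a pose out of reach is approached as far as the arm can. A call with a gripper value outside its range is refused whole. The fingers move at their own pace and stop on an object; FORCE is the grip in N (left out, the last holds). Time passes only in rows, so rows that repeat a pose let the fingers close. It gives the time, the measured TCP pose, the force, the opening and the grip force at its end, in the units of the state.
- env.sense(): the state, without advancing time (a new reading comes with each control period).
- eyes.read_camera(name): name is "scene" or "top"; returns (picture, depth): 420x560x3 uint8, red, green, blue; 420x560 float32, m along the optical axis (not along the pixel's ray), 0 where there is no reading.
- eyes.get_calibration(name): a dict with "K" (3x3 intrinsics, pixels), "extrinsics" (4x4, takes a point from world to camera coordinates). Camera axes: x right, y down, z forward; pixel columns grow to the right and rows downward; lengths in m; the calibration is good to about 2 mm. A picture is of the moment at which its call begins. get_calibration takes no time and is no camera call.
- order.job_done(): hands the job in; it is judged then, once.
Trained networks look in the newest picture that a camera, given by its name, has taken for a name from the list of things; names that differ only in an ending like _2 or _b are one class to them, and where a whole thing is asked for, a point or a joint stands for the part that bears it (a point fixed in the world has none). Each returns a list of dicts, best first, with "score" (0 to 1); they miss things now and then, are a little off and sometimes report something else, mostly with a low value. They report only what shows in the picture. A call takes as long as a camera call.
- models.masks_of(query, camera): "mask" (420x560 bool, what is visible of it) and "box" ([left, top, right, bottom] in pixels, round what is visible of it).
The state is a dict: "time": time; "joints": joint angles; "joint_vel": joint speeds; "tau": joint torques, N m; "tool_pos": TCP position; "eef_rot": TCP orientation; "wrist_force": force on the tool from outside, world axes, zero at the start; "wrist_torque": the same for the moment, N m; "width": opening from 0.0 (shut) to 1.0 (fully open); "gripper_force": force on a finger pad.
Only numpy, scipy, OpenCV 4.12 (cv2) and the standard library are available. Lean on these libraries where they do the work, as an engineer would, in place of code of your own. Each camera call takes 0.05 s, during which the arm holds its last target. There are 200 camera calls.

## Working session

There is one attempt and no reset: what is moved stays moved. The work goes in short steps, Python scripts to look and compute and a shell command to move; the robot and the scene stay as the last step left them, time stands still between calls to the robot, and variables do not carry over. Pictures are saved under pics/ and viewed, at most 10 in all, crops included, and the job is handed in when it is done.

```bash
mkdir -p pics; ls
cat > h.py <<'E'
import numpy as np,cv2
from scipy.spatial.transform import Rotation as R
from workcell import env,eyes,order,models
def cloud(cam):
    p,d=eyes.read_camera(cam);c=eyes.get_calibration(cam);K=np.array(c["K"]);T=np.linalg.inv(np.array(c["extrinsics"]))
    v,u=np.mgrid[:420,:560];X=np.stack([(u-K[0,2])/K[0,0]*d,(v-K[1,2])/K[1,1]*d,d],-1)
    return p,d,X@T[:3,:3].T+T[:3,3]
E
python3 - <<'E'
from h import *
ims=[]
for c in("scene","top"):
    p,d,W=cloud(c);cv2.imwrite(f"pics/{c}0.png",p[:,:,::-1])
    np.savez(f"/tmp/{c}0",p=p,d=d,W=W)
    T=np.linalg.inv(np.array(eyes.get_calibration(c)["extrinsics"]));print(c,T.round(3).tolist())
    for q in("case_a","camera","lens","beaker","vial","dish"):
        for m in models.masks_of(q,c)[:3]:
            k=m["mask"]&(d>0);print(q,round(m["score"],2),m["box"],np.median(W[k],0).round(3),W[k].min(0).round(3),W[k].max(0).round(3))
s=env.sense();print(s,env.pinch_z)
E
```

```text
pics
scene [[0.659, -0.451, 0.602, -0.38], [-0.752, -0.384, 0.536, -0.788], [-0.01, -0.806, -0.592, 1.035], [0.0, 0.0, 0.0, 1.0]]
case_a 0.61 [166.1, 168.5, 192.4, 211.9] [0.518 0.417 0.027] [ 0.443  0.378 -0.007] [0.599 0.516 0.11 ]
case_a 0.55 [342.5, 289.6, 377.8, 343.6] [ 0.444 -0.348  0.026] [ 0.377 -0.372 -0.005] [ 0.553 -0.273  0.111]
camera 0.8 [266.9, 217.6, 317.0, 263.2] [ 0.395 -0.142  0.2  ] [ 0.347 -0.16   0.151] [ 0.541 -0.056  0.214]
camera 0.55 [355.2, 287.3, 377.5, 318.2] [ 0.456 -0.345  0.068] [ 0.437 -0.372  0.026] [ 0.47  -0.321  0.111]
lens 0.89 [266.8, 214.1, 314.3, 259.9] [ 0.393 -0.142  0.2  ] [ 0.347 -0.16   0.151] [ 0.495 -0.102  0.214]
lens 0.51 [356.0, 291.5, 377.6, 319.7] [ 0.456 -0.345  0.067] [ 0.437 -0.372 -0.   ] [ 0.549 -0.281  0.111]
beaker 0.66 [241.4, 185.4, 257.7, 200.9] [0.646 0.228 0.052] [ 0.611  0.194 -0.003] [0.744 0.302 0.07 ]
vial 0.18 [244.1, 186.8, 255.9, 201.1] [0.644 0.225 0.053] [ 0.474  0.049 -0.002] [0.708 0.29  0.189]
dish 0.83 [362.0, 265.0, 385.2, 286.7] [ 0.599 -0.273  0.014] [ 0.57  -0.303 -0.005] [ 0.655 -0.238  0.023]
dish 0.
[... 1399 characters left out ...]
e': 0.7, 'joints': array([-1.39093965,  0.383351  ,  0.01638146,  1.37005333, -0.00629213,
        1.38823148, -0.04649866]), 'joint_vel': array([ 0.00048986, -0.00050312, -0.00118563,  0.00046869,  0.00063621,
        0.00022744, -0.00059291]), 'tau': array([ 9.91241291e-05, -6.27152824e+01,  8.42718221e-01, -3.72014129e+01,
        1.64382812e-02,  2.53087899e-03,  2.46004100e-05]), 'tool_pos': array([0.15017924, 0.60668118, 0.19493094]), 'eef_rot': array([-3.80274895e-01, -3.11843208e+00, -1.78506719e-05]), 'wrist_force': array([ 0.55793861, -0.35047   , -0.19350665]), 'wrist_torque': array([ 0.01500507,  0.04939353, -0.00304343]), 'gripper_force': 0.0, 'width': 0.9976049942407784} 0.0187
```

View crops.

Run:
```python
from h import *
a=cv2.imread("pics/scene0.png");b=cv2.imread("pics/top0.png")
cv2.imwrite("pics/c1.png",np.vstack([cv2.resize(a[150:360,130:410],(800,600),interpolation=3)]))
cv2.imwrite("pics/c2.png",cv2.resize(b[150:330,120:440],(800,450),interpolation=3))
```

```text
(no output)
```

View pics/c1.png

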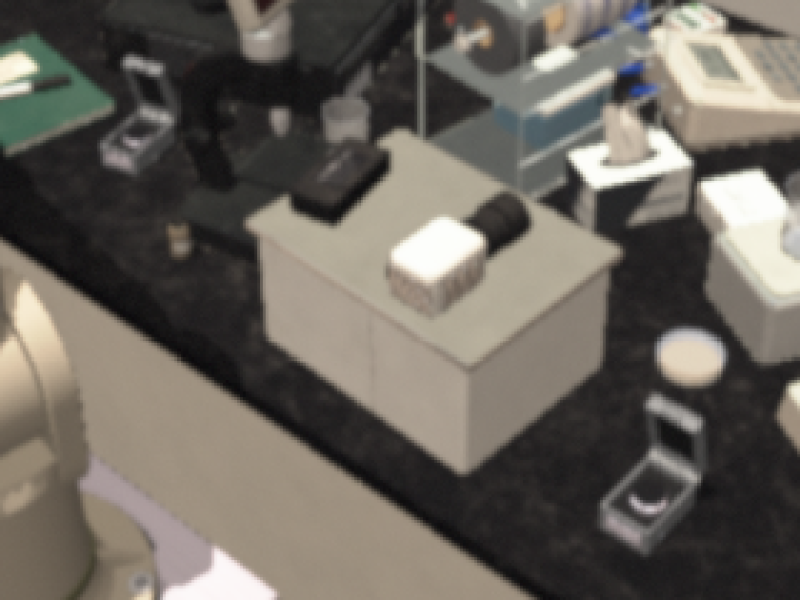

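View pics/c2.png

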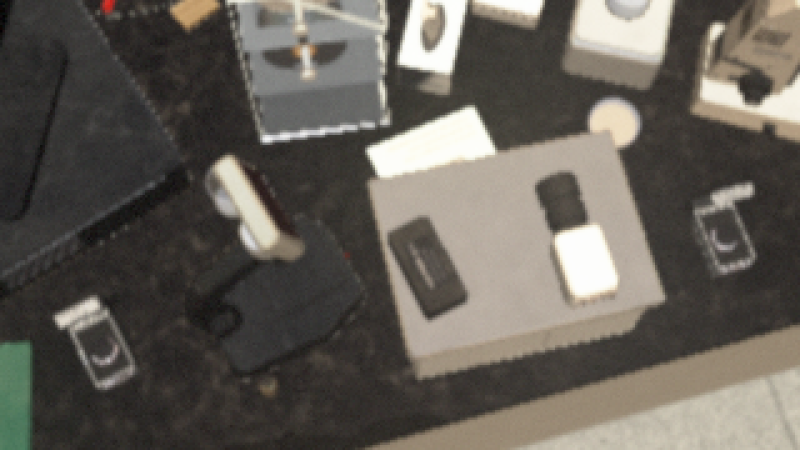

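```bash
cat >> h.py <<'E'
from scipy.optimize import minimize
def boxfit(P,L=.076,W=.05,x0=None):
    # fit LxW rectangle outline enclosing P(xy) (points inside cheap, outside costly)
    P=P[:,:2];c0=(P.max(0)+P.min(0))/2
    def f(q):
        c,s=np.cos(q[2]),np.sin(q[2]);D=P-q[:2];a=D[:,0]*c+D[:,1]*s;b=-D[:,0]*s+D[:,1]*c
        ex=np.abs(a)-L/2;ey=np.abs(b)-W/2;sd=np.maximum(ex,ey)
        return np.mean(np.minimum(np.abs(sd),.008)) + 3*np.mean(np.clip(sd-.002,0,.01))
    best=min((minimize(f,[*(c0+[dx,dy]),y],method="Nelder-Mead",options=dict(initial_simplex=[[c0[0]+dx,c0[1]+dy,y],[c0[0]+dx+.01,c0[1]+dy,y],[c0[0]+dx,c0[1]+dy+.01,y],[c0[0]+dx,c0[1]+dy,y+.2]])) for y in np.arange(-.7,.71,.2) for dx in(-.01,0,.01) for dy in(-.01,.0,.01)),key=lambda r:r.fun)
    return best.x,best.fun
E
python3 - <<'E'
from h import *
for n,r in(("L",(.42,.60,.34,.50)),("R",(.34,.53,-.41,-.28))):
    A=[]
    for c in("scene","top"):
        W=np.load(f"/tmp/{c}0.npz")["W"].reshape(-1,3)
        k=(W[:,0]>r[0])&(W[:,0]<r[1])&(W[:,1]>r[2])&(W[:,1]<r[3])&(W[:,2]>.012)&(W[:,2]<.13)
        Q=W[k];rim=Q[(Q[:,2]>.02)&(Q[:,2]<.036)];hi=Q[Q[:,2]>.095];mid=Q[(Q[:,2]>.05)]
        print(n,c,len(Q),len(rim),"rim",*boxfit(rim),"hi",len(hi),hi.mean(0),hi.min(0),hi.max(0),cv2.minAreaRect(rim[:,:2].astype(np.float32)))
        A.append(rim)
    print(n,"both",boxfit(np.vstack(A)))
W=np.load("/tmp/top0.npz")["W"];p=np.load("/tmp/top0.npz")["p"]
for c in("scene","top"):
    W=np.load(f"/tmp/{c}0.npz")["W"].reshape(-1,3);k=(W[:,0]>.33)&(W[:,0]<.6)&(W[:,1]>-.2)&(W[:,1]<-.04)&(W[:,2]>.165)&(W[:,2]<.23)
    Q=W[k];print(c,cv2.minAreaRect(Q[:,:2].astype(np.float32)),Q.min(0),Q.max(0))
    for lo in np.arange(.33,.58,.012):
        b=Q[(Q[:,0]>=lo)&(Q[:,0]<lo+.012)]
        if len(b)>1:print(lo.round(3),len(b),b[:,1].min().round(3),b[:,1].max().round(3),b[:,2].max().round(3),b[:,2].min().round(3))
E
```

```text
L scene 627 218 rim [0.49196319 0.41675171 0.24798072] 0.007952197305979451 hi 58 [0.51638053 0.42180658 0.1033833 ] [0.50549291 0.39864597 0.09627844] [0.5321429  0.45174294 0.10983593] ((0.5273679494857788, 0.4300224483013153), (0.17426012456417084, 0.061469197273254395), 19.99547004699707)
L top 699 357 rim [0.48960217 0.41725934 0.24050974] 0.006785462823299675 hi 91 [0.51456568 0.42420303 0.10613153] [0.50261178 0.40043185 0.09608148] [0.52920773 0.44975706 0.11428571] ((0.5272186398506165, 0.4357077181339264), (0.1718655675649643, 0.06106213852763176), 24.05384063720703)
L both (array([0.49059618, 0.41657703, 0.24228425]), np.float64(0.007351025899277434))
R scene 1035 437 rim [ 0.42134869 -0.34693121 -0.0226583 ] 0.005697063369083959 hi 120 [ 0.44564077 -0.34652987  0.10461344] [ 0.43694743 -0.37081444  0.0956305 ] [ 0.45566617 -0.31924158  0.11086621] ((0.42540037631988525, -0.34636515378952026), (0.09474233537912369, 0.05111834406852722), 1.9151691198349)
R top 563 262 rim [ 0.41700658 -0.34336353  0.01990336] 0.0047648012523055176 hi 89 [ 0.44420924 -0.34193168  0.10437853]
[... 854 characters left out ...]
.474 73 -0.156 -0.116 0.211 0.169
0.486 42 -0.155 -0.116 0.208 0.17
top ((0.42155805230140686, -0.12813766300678253), (0.05548882856965065, 0.14451062679290771), 87.73106384277344) [ 0.3493637  -0.1547956   0.16526112] [ 0.49370317 -0.09853087  0.21697459]
0.342 80 -0.15 -0.101 0.211 0.166
0.354 114 -0.153 -0.099 0.217 0.167
0.366 99 -0.153 -0.099 0.215 0.172
0.378 97 -0.154 -0.1 0.215 0.17
0.39 102 -0.155 -0.099 0.214 0.165
0.402 98 -0.155 -0.1 0.215 0.167
0.414 78 -0.155 -0.101 0.215 0.169
0.426 53 -0.147 -0.108 0.209 0.182
0.438 78 -0.15 -0.106 0.21 0.178
0.45 67 -0.15 -0.106 0.21 0.181
0.462 73 -0.151 -0.104 0.21 0.178
0.474 78 -0.151 -0.104 0.212 0.183
0.486 34 -0.148 -0.106 0.211 0.186
```

```bash
cat >> h.py <<'E'
def plan(*targets):
    """targets (x,y,z,yaw_deg of tool x axis mod 180) -> rows rel. to present pose"""
    s=env.sense();p=s["tool_pos"];M=R.from_rotvec(s["eef_rot"]).as_matrix()
    print("t",s["time"],"tcp",p.round(4),"yaw",np.degrees(np.arctan2(M[1,0],M[0,0])).round(2),"tilt",M[2,2].round(4),"F",s["wrist_force"].round(2),"w",round(s["width"]*85.4,1),"g",s["gripper_force"])
    for x,y,z,yaw in targets:
        d=M.T@(np.array([x,y,z])-p)/.03
        a=np.radians(yaw);v=M.T@[np.cos(a),np.sin(a),0];r=np.degrees(np.arctan2(v[1],v[0]));r=(r+90)%180-90
        print(d.round(2).tolist(),(r/5).round(2))
def C(pose,cx,cz,cy=0):
    x,y,a=pose;return (x+cx*np.cos(a)-cy*np.sin(a),y+cx*np.sin(a)+cy*np.cos(a),cz,np.degrees(a))
L=(.491,.417,.242);Rr=(.4195,-.3455,-.003)
E
python3 - <<'E'
from h import *
for n,(x0,x1,y0,y1) in(("L",(.36,.72,.28,.60)),("R",(.30,.62,-.50,-.22))):
  W=np.vstack([np.load(f"/tmp/{c}0.npz")["W"].reshape(-1,3) for c in("scene","top")])
  print(n,"rows x, cols y",np.arange(y0,y1,.04).round(2))
  for x in np.arange(x0,x1,.03):
    print(round(x,2),[int(1000*q[:,2].max()) if len(q:=W[(W[:,0]>=x)&(W[:,0]<x+.03)&(W[:,1]>=y)&(W[:,1]<y+.04)]) else None for y in np.arange(y0,y1,.04)])
plan((.4,.52,.2,14),C(L,.085,.19),C(L,.085,.09),C(L,.061,.092))
E
```

```text
L rows x, cols y [0.28 0.32 0.36 0.4  0.44 0.48 0.52 0.56]
0.36 [8, 7, 8, 9, 10, 7, 21, 21]
0.39 [9, 8, 9, 9, 8, 9, 22, 22]
0.42 [105, 9, 7, 32, 7, 19, 21, 23]
0.45 [192, 10, 33, 37, 26, 17, 22, 31]
0.48 [191, 10, 30, 114, 111, 20, 21, 36]
0.51 [111, 8, 102, 114, 110, 20, 21, 30]
0.54 [30, 8, 7, 58, 8, 9, 92, 95]
0.57 [7, 11, 8, 8, 85, 100, 177, 98]
0.6 [8, 8, 96, 98, 97, 98, 484, 482]
0.63 [93, 98, 97, 100, 117, 116, 484, 483]
0.66 [97, 98, 98, 100, 116, 477, 483, 484]
0.69 [99, 97, 100, 113, 116, 482, 483, 111]
R rows x, cols y [-0.5  -0.46 -0.42 -0.38 -0.34 -0.3  -0.26 -0.22]
0.3 [7, 9, 8, 8, 7, 8, 9, 8]
0.33 [12, 12, 9, 7, 9, 11, 7, 162]
0.36 [13, 6, 7, 30, 30, 7, 7, 162]
0.39 [7, 8, 7, 35, 34, 8, 7, 160]
0.42 [6, 9, 9, 115, 110, 6, 7, 161]
0.45 [6, 10, 6, 109, 106, 7, 3, 161]
0.48 [6, 7, 11, 6, 7, 10, 154, 162]
0.51 [350, 38, 6, 5, 5, 6, 153, 161]
0.54 [343, 95, 93, 16, 8, 9, 156, 159]
0.57 [328, 269, 223, 46, 16, 22, 22, 3]
0.6 [300, 267, 232, 43, 20, 23, 23, 10]
t 0.7 tcp [0.1502 0.6067 0.1949] yaw 166.09 tilt -1.0 F [ 0.56 -0.35 -0.19] w 85.2 g 0.0
[-8.78, -0.8, -0.17] -5.58
[-15.05, -2.09, 0.16] -5.55
[-15.05, -2.09, 3.5] -5.55
[-14.35, -2.46, 3.43] -5.55
```

Run:
```python
from h import *
plan(C(L,.066,.18))
```

```text
t 0.7 tcp [0.1502 0.6067 0.1949] yaw 166.09 tilt -1.0 F [ 0.56 -0.35 -0.19] w 85.2 g 0.0
[-14.49, -2.38, 0.5] -5.55
```

```bash
python3 -m creep '{"motion":[[0,[-14.5,-2.38,0.5],-5.55],[0,[-14.5,-2.38,0.5],-5.55],[0,[-14.5,-2.38,0.5],-5.55],[0,[-14.5,-2.38,0.5],-5.55],[0,[-14.5,-2.38,0.5],-5.55],[0,[-14.5,-2.38,0.5],-5.55],[0,[-14.5,-2.38,0.5],-5.55],[0,[-14.5,-2.38,0.5],-5.55],[0,[-14.5,-2.38,0.5],-5.55],[0,[-14.5,-2.38,0.5],-5.55],[0,[-14.5,-2.38,0.5],-5.55],[0,[-14.5,-2.38,0.5],-5.55]]}' 20
python3 - <<'E'
from h import *
plan(C(L,.066,.18),C(L,.066,.092))
print("arc, TCP corner 11mm, s=.062")
for th in (1.3,1.1,.9,.7,.5,.35,.2,.1,0):
    s=.062;x=.0405-s*np.cos(th)+.014*np.sin(th)+.011;z=.028+s*np.sin(th)+.014*np.cos(th);print(th,round(x,4),round(z,4),round((.066-x)/.03,2),round((.092-z)/.03,2))
E
```

```text
time: 1.9
tool_pos: [0.5542, 0.434, 0.1798]
eef_rot: [0.381, -3.118, -0.001]
wrist_force: [0.3, -0.6, -0.5]
width: -0.0
gripper_force: 0.0
t 1.9 tcp [0.5542 0.434  0.1798] yaw -166.07 tilt -1.0 F [ 0.28 -0.6  -0.5 ] w -0.0 g 0.0
[-0.02, -0.04, -0.01] 0.01
[-0.02, -0.05, 2.93] 0.01
arc, TCP corner 11mm, s=.062
1.3 0.0484 0.0915 0.59 0.02
1.1 0.0359 0.0896 1.0 0.08
0.9 0.0239 0.0853 1.4 0.22
0.7 0.0131 0.0786 1.76 0.45
0.5 0.0038 0.07 2.07 0.73
0.35 -0.0019 0.0624 2.26 0.99
0.2 -0.0065 0.054 2.42 1.27
0.1 -0.0088 0.0481 2.49 1.46
0 -0.0105 0.042 2.55 1.67
```

```bash
python3 -m creep '{"motion":[[0,[0,0,1.5],0],[0,[0,0,2.93],0],[0,[0.3,0,2.93],0],[0,[0.6,0,2.95],0],[0,[0.8,0,2.97],0],[0,[1.0,0,3.01],0],[0,[1.2,0,3.07],0],[0,[1.4,0,3.15],0],[0,[1.58,0,3.26],0],[0,[1.76,0,3.38],0],[0,[1.92,0,3.52],0],[0,[2.07,0,3.66],0]]}'
python3 -m creep '{"motion":[[0,[0.19,0,0.26],0],[0,[0.27,0,0.4],0],[0,[0.35,0,0.54],0],[0,[0.39,0,0.64],0],[0,[0.42,0,0.73],0],[0,[0.45,0,0.8],0],[0,[0.45,0,0.84],0],[0,[0.45,0,0.88],0]]}'
python3 - <<'E'
from h import *
plan(C(L,-.010,.042))
E
```

```text
time: 3.1
tool_pos: [0.4945, 0.4177, 0.0695]
eef_rot: [0.378, -3.118, 0.0]
wrist_force: [0.6, 0.3, 1.1]
width: -0.002
gripper_force: 0.0
time: 3.9
tool_pos: [0.482, 0.4147, 0.0437]
eef_rot: [-0.378, 3.119, 0.0]
wrist_force: [-0.9, -0.6, -0.3]
width: 0.005
gripper_force: 0.0
t 3.9 tcp [0.482  0.4147 0.0437] yaw -166.16 tilt -1.0 F [-0.94 -0.57 -0.28] w 0.5 g 0.0
[0.03, 0.0, 0.06] -0.01
```

Press down gently, further forward on the lid, then check.

```bash
python3 -m creep '{"motion":[[0,[0.2,0,0.03],0],[0,[0.3,0,0.07],0],[0,[0.3,0,0.1],0],[0,[0.3,0,0.13],0]]}'
python3 -m creep '{"motion":[[0,[0,0,0.03],0],[0,[0,0,0.06],0]]}'
```

```text
time: 4.3
tool_pos: [0.473, 0.4126, 0.0399]
eef_rot: [-0.379, 3.119, 0.0]
wrist_force: [-0.1, -0.4, 0.4]
width: 0.002
gripper_force: 0.0
time: 4.5
tool_pos: [0.4733, 0.4125, 0.0379]
eef_rot: [-0.378, 3.119, -0.0]
wrist_force: [1.0, -0.0, -0.7]
width: -0.0
gripper_force: 0.0
```

Run:
```python
from h import *
p,d,W=cloud("scene");a=p[:,:,::-1][130:250,120:240];p,d,W=cloud("top");b=p[:,:,::-1][240:340,100:220]
cv2.imwrite("pics/c3.png",np.hstack([cv2.resize(a,(400,400),interpolation=3),cv2.resize(b,(400,400),interpolation=3)]))
```

```text
(no output)
```

View pics/c3.png

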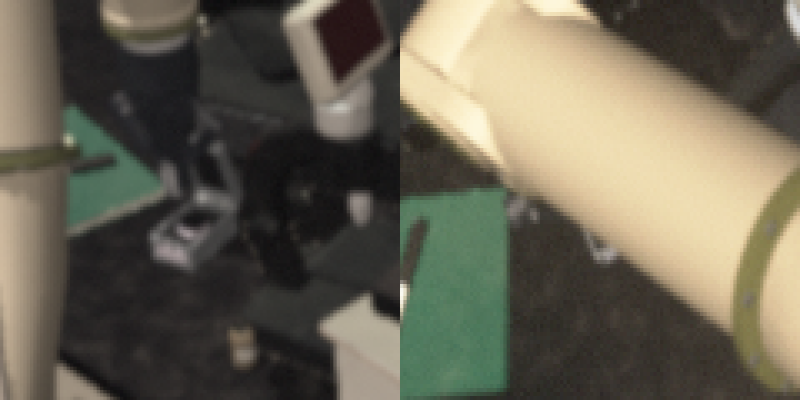

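Run:
```python
from h import *
s=env.sense();c=eyes.get_calibration("scene");K=np.array(c["K"]);E=np.array(c["extrinsics"])
def pr(q):
    v=K@(E[:3,:3]@np.array(q)+E[:3,3]);v=v[:2]/v[2];return v.round(1),((v-[120,130])*400/120).round(0)
print("tcp",pr(s["tool_pos"]),"casefront",pr(C(L,-.039,.014)[:3]),"lidtop",pr(C(L,.025,.105)[:3]),"L",pr(C(L,0,.028)[:3]))
p,d,W=cloud("scene");Q=W[130:250,120:240].reshape(-1,3)
k=(Q[:,0]>.42)&(Q[:,0]<.57)&(Q[:,1]>.36)&(Q[:,1]<.47)&(Q[:,2]>.012)&(Q[:,2]<.2)
for z in np.arange(.012,.2,.02):
    q=Q[k&(Q[:,2]>=z)&(Q[:,2]<z+.02)]
    if len(q):print(z,len(q),q.min(0).round(3),q.max(0).round(3),q.mean(0).round(3))
q=Q[k];rim=q[(q[:,2]>.02)&(q[:,2]<.036)];print(boxfit(rim))
```

```text
tcp (array([174.1, 196.3]), array([180., 221.])) casefront (array([171.2, 205.5]), array([171., 252.])) lidtop (array([179.4, 172.7]), array([198., 142.])) L (array([177.7, 195.9]), array([192., 220.]))
0.012 307 [0.445 0.383 0.012] [0.541 0.449 0.032] [0.491 0.415 0.022]
0.032 71 [0.477 0.4   0.032] [0.548 0.455 0.052] [0.529 0.427 0.041]
0.052000000000000005 54 [0.475 0.391 0.053] [0.543 0.452 0.072] [0.527 0.422 0.062]
0.072 69 [0.46  0.394 0.072] [0.536 0.44  0.092] [0.496 0.41  0.083]
0.092 68 [0.457 0.391 0.092] [0.531 0.433 0.111] [0.487 0.406 0.102]
0.112 87 [0.451 0.37  0.112] [0.487 0.46  0.132] [0.465 0.407 0.124]
0.132 119 [0.447 0.36  0.132] [0.497 0.467 0.152] [0.464 0.41  0.142]
0.15200000000000002 146 [0.446 0.36  0.152] [0.495 0.469 0.172] [0.463 0.412 0.162]
0.17200000000000001 119 [0.448 0.361 0.172] [0.489 0.446 0.192] [0.467 0.394 0.18 ]
0.192 20 [0.456 0.373 0.192] [0.493 0.388 0.199] [0.476 0.379 0.196]
(array([0.49282589, 0.4168655 , 0.25198009]), np.float64(0.005981570517868674))
```

Run:
```python
from h import *
p,d,W=cloud("scene");a=p[:,:,::-1][145:220,140:215];o=cv2.imread("pics/scene0.png")[145:220,140:215]
cv2.imwrite("pics/c4.png",np.hstack([cv2.resize(x,(400,400),interpolation=3) for x in(o,a)]))
```

```text
(no output)
```

View pics/c4.png

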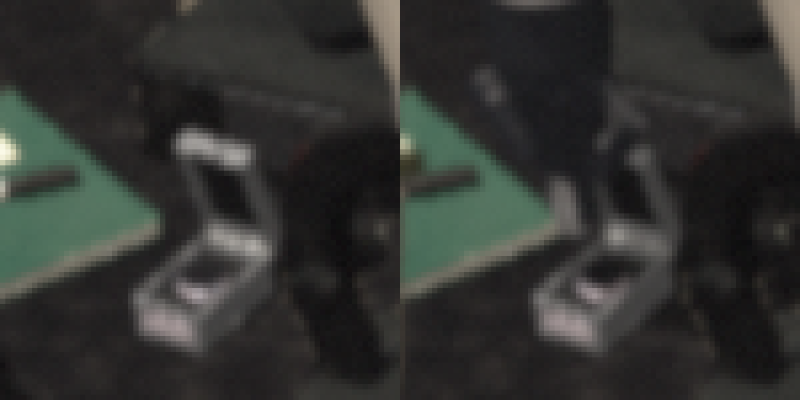

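Run:
```python
from h import *
p,d,W=cloud("scene")
for v in range(172,200,2):print(v,[(tuple((W[v,u]*1000).astype(int))) for u in range(166,190,3)])
s=env.sense();print(s["width"],s["tool_pos"])
```

```text
172 [(np.int64(454), np.int64(410), np.int64(142)), (np.int64(453), np.int64(392), np.int64(149)), (np.int64(464), np.int64(391), np.int64(145)), (np.int64(479), np.int64(397), np.int64(135)), (np.int64(469), np.int64(367), np.int64(152)), (np.int64(475), np.int64(360), np.int64(152)), (np.int64(491), np.int64(365), np.int64(142)), (np.int64(601), np.int64(494), np.int64(37))]
174 [(np.int64(455), np.int64(412), np.int64(133)), (np.int64(468), np.int64(415), np.int64(125)), (np.int64(463), np.int64(392), np.int64(137)), (np.int64(476), np.int64(393), np.int64(131)), (np.int64(471), np.int64(371), np.int64(142)), (np.int64(473), np.int64(359), np.int64(146)), (np.int64(520), np.int64(407), np.int64(103)), (np.int64(526), np.int64(398), np.int64(105))]
176 [(np.int64(457), np.int64(417), np.int64(122)), (np.int64(463), np.int64(409), np.int64(123)), (np.int64(463), np.int64(393), np.int64(130)), (np.int64(464), np.int64(379), np.int64(135)), (np.int64(472), np.int64(374), np.int64(133)), (np.int64(490), np.int64(384), np.int64(120)), (np.int64(515), np.int64(400), np.int64(101)), (np.i
[... 3502 characters left out ...]
t64(479), np.int64(432), np.int64(26)), (np.int64(479), np.int64(416), np.int64(33)), (np.int64(491), np.int64(416), np.int64(27)), (np.int64(498), np.int64(408), np.int64(27)), (np.int64(510), np.int64(408), np.int64(21)), (np.int64(516), np.int64(400), np.int64(21))]
198 [(np.int64(485), np.int64(477), np.int64(-4)), (np.int64(466), np.int64(432), np.int64(25)), (np.int64(483), np.int64(439), np.int64(13)), (np.int64(477), np.int64(414), np.int64(27)), (np.int64(483), np.int64(406), np.int64(28)), (np.int64(496), np.int64(408), np.int64(20)), (np.int64(499), np.int64(395), np.int64(25)), (np.int64(507), np.int64(389), np.int64(22))]
-0.0009856419156447707 [0.47320345 0.41253117 0.03795413]
```

```bash
python3 -m creep '{"motion":[[0,[0,0,-1.5],0],[0,[0,0,-3],0],[0,[0,0,-4.5],0],[0,[0,0,-4.5],0]]}'
python3 - <<'E'
from h import *
for c in("scene","top"):
    p,d,W=cloud(c);Q=W.reshape(-1,3);t=env.sense()["tool_pos"];print(c,t)
    k=(np.hypot(Q[:,0]-t[0],Q[:,1]-t[1])<.07)&(Q[:,2]>.125)&(d.ravel()>0)
    for z in np.arange(.125,.36,.015):
        q=Q[k&(Q[:,2]>=z)&(Q[:,2]<z+.015)]
        if len(q):print(z.round(3),len(q),((q.min(0)-t)*1000).round(),((q.max(0)-t)*1000).round())
    cv2.imwrite(f"pics/e_{c}.png",p[:,:,::-1])
    W=np.load(f"/tmp/{c}0.npz")["W"].reshape(-1,3);k=(np.hypot(W[:,0]-.15,W[:,1]-.607)<.09)&(W[:,2]>.03);print("start",k.sum(),W[k].min(0) if k.any() else 0)
a=cv2.imread("pics/e_scene.png")[100:220,110:230];cv2.imwrite("pics/c5.png",cv2.resize(a,(600,600),interpolation=3))
E
```

```text
time: 5.15
tool_pos: [0.4762, 0.4151, 0.1811]
eef_rot: [-0.377, 3.109, 0.012]
wrist_force: [0.5, 0.5, 0.3]
width: 0.001
gripper_force: 0.0
scene [0.47502626 0.41412804 0.17745143]
0.2 2 [-4. -4. 36.] [11.  1. 37.]
0.215 27 [-17. -14.  39.] [ 9. 11. 53.]
0.23 39 [-15. -18.  53.] [12. 13. 67.]
0.245 39 [-13. -20.  68.] [11. 16. 82.]
0.26 89 [-21. -42.  83.] [18. 32. 97.]
0.275 106 [-26. -49.  98.] [ 22.  48. 112.]
0.29 132 [-27. -63. 113.] [ 26.  60. 127.]
0.305 159 [-27. -64. 128.] [ 25.  58. 143.]
0.32 107 [-26. -46. 143.] [ 18.  34. 158.]
0.335 53 [-37. -44. 158.] [ 23.  12. 173.]
0.35 131 [-40. -45. 173.] [ 28.  16. 187.]
start 1720 [0.10595707 0.52538224 0.24155898]
top [0.47386297 0.4131697  0.17463295]
0.26 14 [-21.  20.  89.] [-15.  33. 100.]
0.275 27 [-24.  24. 101.] [-13.  48. 115.]
0.29 36 [-28.  34. 116.] [ -3.  61. 130.]
0.305 60 [-27.  33. 130.] [ -3.  59. 145.]
0.32 6 [-22.  30. 149.] [-15.  39. 158.]
0.335 5 [-37.  10. 171.] [-30.  23. 174.]
0.35 7 [-38.  11. 178.] [-28.  26. 189.]
start 977 [0.15103583 0.51756975 0.58502507]
```

View pics/c5.png

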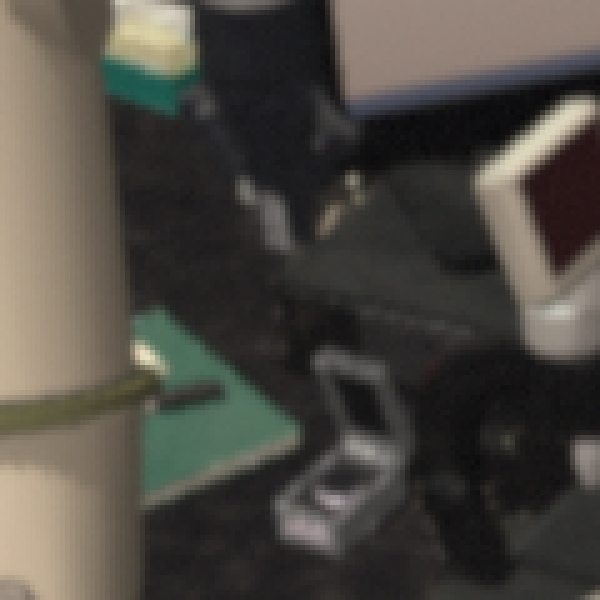

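```bash
cat >> h.py <<'E'
DZ=.037
def RZ(t): return (t[0],t[1],t[2]-DZ,t[3])
E
python3 - <<'E'
from h import *
plan(RZ(C(L,.066,.17)),RZ(C(L,.066,.092)))
E
```

```text
t 5.25 tcp [0.4739 0.4132 0.1746] yaw -166.16 tilt -1.0 F [ 0.14 -0.32 -0.49] w 0.2 g 0.0
[-2.78, -0.01, 1.4] -0.01
[-2.77, -0.02, 4.0] -0.01
```

```bash
python3 -m creep '{"motion":[[0,[-1.5,0,0],0],[0,[-2.77,0,0.5],0],[0,[-2.77,0,1.8],0],[0,[-2.77,0,3.0],0],[0,[-2.77,0,3.95],0],[0,[-2.77,0,3.95],0],[0,[-2.5,0,3.95],0],[0,[-2.25,0,3.96],0],[0,[-2.0,0,3.98],0],[0,[-1.8,0,4.02],0],[0,[-1.6,0,4.07],0],[0,[-1.4,0,4.14],0]]}'
python3 - <<'E'
from h import *
plan()
p,d,W=cloud("scene");Q=W.reshape(-1,3);k=(abs(Q[:,0]-.5)<.07)&(abs(Q[:,1]-.42)<.045)&(Q[:,2]>.04)
for z in np.arange(.04,.16,.012):
    q=Q[k&(Q[:,2]>=z)&(Q[:,2]<z+.012)]
    if len(q):print(z.round(3),len(q),q.min(0).round(3),q.max(0).round(3))
q=Q[k&0|((abs(Q[:,0]-.5)<.07)&(abs(Q[:,1]-.42)<.045)&(Q[:,2]>.02)&(Q[:,2]<.034))];print(boxfit(q))
E
```

```text
time: 6.45
tool_pos: [0.5136, 0.4228, 0.0493]
eef_rot: [-0.379, 3.118, 0.001]
wrist_force: [0.5, 0.0, 0.4]
width: -0.002
gripper_force: 0.2
t 6.45 tcp [0.5136 0.4228 0.0493] yaw -166.15 tilt -1.0 F [0.51 0.05 0.39] w -0.2 g 0.17790706478990614
0.04 21 [0.508 0.397 0.04 ] [0.538 0.448 0.051]
0.052 26 [0.499 0.396 0.052] [0.532 0.445 0.064]
0.064 18 [0.493 0.392 0.065] [0.522 0.445 0.076]
0.076 16 [0.486 0.392 0.077] [0.511 0.447 0.087]
0.088 71 [0.478 0.39  0.088] [0.52  0.443 0.1  ]
0.1 37 [0.485 0.404 0.1  ] [0.521 0.435 0.112]
0.112 25 [0.501 0.405 0.112] [0.522 0.428 0.124]
0.124 39 [0.495 0.388 0.124] [0.523 0.451 0.136]
0.136 63 [0.489 0.38  0.136] [0.527 0.464 0.148]
0.148 80 [0.488 0.375 0.148] [0.542 0.463 0.16 ]
(array([0.99715197, 2.51609113, 0.77512364]), np.float64(2.1025851476909146e-06))
```

```bash
python3 -m creep '{"motion":[[0,[0.18,0,0.1],0],[0,[0.36,0,0.22],0],[0,[0.52,0,0.36],0],[0,[0.67,0,0.51],0],[0,[0.77,0,0.64],0],[0,[0.86,0,0.76],0],[0,[0.94,0,0.9],0],[0,[1.01,0,1.04],0],[0,[1.09,0,1.2],0],[0,[1.25,0,1.3],0],[0,[1.35,0,1.36],0],[0,[1.35,0,1.36],0]]}'
python3 -m creep '{"motion":[[0,[0,0,0.04],0],[0,[0,0,0.08],0],[0,[0,0,0.08],0]]}'
```

```text
time: 7.7
tool_pos: [0.4738, 0.4128, 0.0076]
eef_rot: [0.379, -3.118, 0.0]
wrist_force: [0.7, -0.2, 0.1]
width: 0.0
gripper_force: 0.0
time: 8.0
tool_pos: [0.4749, 0.413, 0.0058]
eef_rot: [-0.378, 3.118, 0.0]
wrist_force: [-1.0, 0.5, 0.8]
width: -0.001
gripper_force: 0.4
```

Small steps to contact.

```bash
for i in 1 2 3; do python3 -m creep '{"motion":[[0,[0,0,0.05],0],[0,[0,0,0.05],0]]}' | grep -E "tool_pos|wrist_f"; done
```

```text
tool_pos: [0.4748, 0.4131, 0.0055]
wrist_force: [-3.7, -3.2, 10.1]
tool_pos: [0.4748, 0.4132, 0.0052]
wrist_force: [-8.1, -6.2, 20.8]
tool_pos: [0.4748, 0.4133, 0.0049]
wrist_force: [-10.9, -8.3, 29.9]
```

```bash
sed -i 's/^DZ=.*/DZ=.0365/' h.py; python3 -m creep '{"motion":[[85,[0,0,-1.5],0],[85,[0,0,-3],0],[85,[0,0,-4.5],0],[85,[-0.5,0,-5],0],[85,[-0.5,0,-5],0],[85,[-0.5,0,-5],0]]}' | grep -E "tool_pos|width"
cat >> h.py <<'E'
def shutfit(cen,r=.075,lo=.034,hi=.055,cams=("scene","top")):
    A=[]
    for c in cams:
        p,d,W=cloud(c);Q=W.reshape(-1,3);k=(np.hypot(Q[:,0]-cen[0],Q[:,1]-cen[1])<r)&(Q[:,2]>lo)&(Q[:,2]<hi)&(d.ravel()>0);q=Q[k]
        if len(q)<15:print(c,len(q));continue
        print(c,len(q),q.mean(0).round(4),cv2.minAreaRect(q[:,:2].astype(np.float32)),np.percentile(q[:,2],[5,50,95]).round(4));A.append(q)
        cv2.imwrite(f"pics/last_{c}.png",p[:,:,::-1])
E
python3 - <<'E'
from h import *
shutfit(L)
plan(RZ(C(L,0,.10)),RZ(C(L,0,.005)))
E
```

```text
tool_pos: [0.4891, 0.4162, 0.1503]
width: 0.992
scene 238 [0.4861 0.4132 0.0403] ((0.48827213048934937, 0.41683170199394226), (0.0840827003121376, 0.05762621387839317), 13.14297866821289) [0.0352 0.0406 0.0444]
top 127 [0.4646 0.4259 0.042 ] ((0.46490296721458435, 0.43147411942481995), (0.06623528897762299, 0.02758871577680111), 42.73447036743164) [0.0352 0.042  0.0476]
t 9.3 tcp [0.488  0.4158 0.149 ] yaw -166.15 tilt -1.0 F [ 0.25 -0.32 -1.2 ] w 85.1 g 0.0
[-0.12, 0.02, 2.85] -0.0
[-0.13, 0.02, 6.02] -0.0
```

```bash
python3 -m creep '{"motion":[[85,[-0.08,0.02,1.5],0],[85,[-0.08,0.02,3],0],[85,[-0.08,0.02,4.5],0],[85,[-0.08,0.02,5.5],0],[85,[-0.08,0.02,6.02],0],[85,[-0.08,0.02,6.02],0],[35,[-0.08,0.02,6.02],0],[35,[-0.08,0.02,6.02],0],[35,[-0.08,0.02,6.02],0],[35,[-0.08,0.02,6.02],0],[35,[-0.08,0.02,6.02],0],[35,[-0.08,0.02,6.02],0]]}' 40
python3 -m creep '{"motion":[[35,[0,0,0],0]]}'
```

```text
time: 10.5
tool_pos: [0.4926, 0.4189, -0.0272]
eef_rot: [-0.378, 3.116, 0.004]
wrist_force: [-1.5, 0.1, 6.6]
width: 0.584
gripper_force: 42.6
time: 10.6
tool_pos: [0.4926, 0.4188, -0.0272]
eef_rot: [-0.378, 3.116, 0.004]
wrist_force: [-0.6, -0.2, 6.9]
width: 0.581
gripper_force: 42.5
```

```bash
python3 -m creep '{"motion":[[35,[0,0,-0.3],0],[35,[0,0,-1],0],[35,[0,0,-2],0],[35,[0,0,-3],0],[35,[0,0,-4],0],[35,[0,0,-4],0],[35,[0,0,-4],0],[35,[0,0,-4],0],[35,[0,0,-4],0],[35,[0,0,-4],0]]}'
python3 - <<'E'
from h import *
F=[];T=[]
p0=env.sense()
for i in range(4):
    p,d,W=cloud("scene");s=env.sense();F.append(s["wrist_force"]);T.append(s["tau"])
print(np.mean(F,0),np.std(F,0),np.mean(T,0).round(3));plan()
cv2.imwrite("pics/lift1.png",cv2.resize(p[:,:,::-1][120:220,130:230],(600,600),interpolation=3))
Q=W.reshape(-1,3);k=(np.hypot(Q[:,0]-.49,Q[:,1]-.417)<.065)&(Q[:,2]>.05)&(Q[:,2]<.2)
for z in np.arange(.05,.2,.012):
    q=Q[k&(Q[:,2]>=z)&(Q[:,2]<z+.012)]
    if len(q):print(z.round(3),len(q),q.min(0).round(3),q.max(0).round(3))
E
```

```text
time: 11.6
tool_pos: [0.4907, 0.4171, 0.0892]
eef_rot: [0.378, -3.117, 0.002]
wrist_force: [-0.2, -0.1, -2.5]
width: 0.578
gripper_force: 42.1
[-0.21961194 -0.0558008  -1.84588941] [0.21306384 0.42476659 0.38890977] [-4.0000e-03 -6.8297e+01  2.6320e+00 -3.5968e+01  1.4000e-02  2.0000e-02
  0.0000e+00]
t 11.8 tcp [0.4912 0.4176 0.0901] yaw -166.16 tilt -1.0 F [-0.13 -0.57 -1.38] w 49.2 g 42.057035118341446
0.11 43 [0.447 0.383 0.112] [0.53  0.432 0.122]
0.122 74 [0.443 0.381 0.122] [0.529 0.432 0.134]
0.134 78 [0.443 0.374 0.134] [0.535 0.43  0.146]
0.146 164 [0.442 0.375 0.146] [0.522 0.451 0.158]
0.158 115 [0.449 0.374 0.158] [0.511 0.45  0.17 ]
0.17 76 [0.464 0.359 0.17 ] [0.516 0.476 0.182]
0.182 86 [0.462 0.356 0.182] [0.516 0.474 0.194]
0.194 52 [0.463 0.353 0.194] [0.515 0.47  0.2  ]
```

View pics/lift1.png

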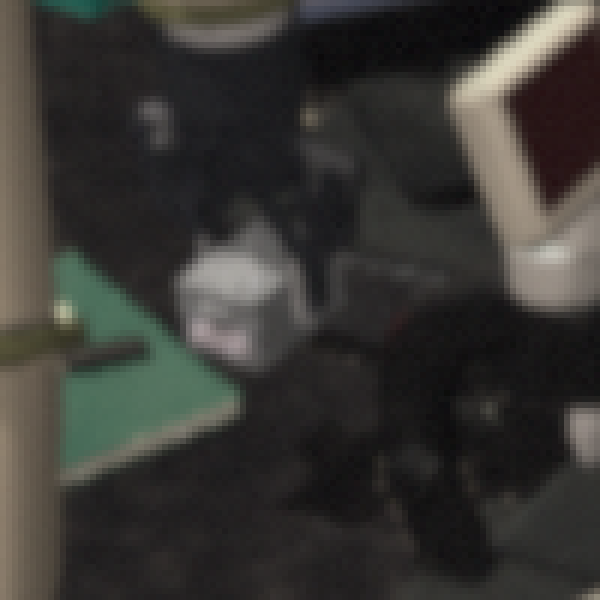

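```bash
cat >> h.py <<'E'
def weigh(n=8):
    F=[]
    for i in range(n):
        eyes.get_calibration("top");eyes.read_camera("top");F.append(env.sense()["wrist_force"][2])
    print("Fz",np.mean(F).round(3),"+-",(np.std(F)/n**.5).round(3))
E
python3 - <<'E'
from h import *
weigh();plan()
E
python3 -m creep '{"motion":[[35,[0,0,1],0],[35,[0,0,2],0],[35,[0,0,3],0],[35,[0,0,3.5],0],[35,[0,0,3.7],0],[35,[0,0,3.8],0],[35,[0,0,3.8],0],[35,[0,0,3.8],0]]}'
python3 -m creep '{"motion":[[35,[0,0,0.04],0],[35,[0,0,0.04],0]]}'
```

```text
Fz -2.336 +- 0.173
t 12.2 tcp [0.4914 0.4176 0.0905] yaw -166.16 tilt -1.0 F [ 0.3  -0.28 -2.25] w 49.5 g 42.056510746479034
time: 13.0
tool_pos: [0.4922, 0.4184, -0.022]
eef_rot: [-0.378, 3.117, 0.002]
wrist_force: [0.3, -0.1, -1.9]
width: 0.58
gripper_force: 42.2
time: 13.2
tool_pos: [0.4916, 0.4179, -0.0241]
eef_rot: [-0.379, 3.118, 0.001]
wrist_force: [0.4, 0.9, -2.3]
width: 0.581
gripper_force: 42.2
```

```bash
for i in 1 2 3; do python3 -m creep '{"motion":[[35,[0,0,0.04],0],[35,[0,0,0.04],0]]}' | grep -E "tool_pos|wrist_f"; done
```

```text
tool_pos: [0.4913, 0.4176, -0.026]
wrist_force: [0.1, 0.2, -3.0]
tool_pos: [0.4914, 0.4177, -0.027]
wrist_force: [-0.1, 0.4, -0.8]
tool_pos: [0.4914, 0.4177, -0.0272]
wrist_force: [-4.4, -3.4, 8.7]
```

```bash
python3 -m creep '{"motion":[[85,[0,0,-0.03],0],[85,[0,0,-0.03],0],[85,[0,0,-0.03],0],[85,[0,0,-0.03],0],[85,[0,0,-0.03],0],[85,[0,0,-1],0],[85,[0,0,-2.5],0],[85,[0,0,-3.9],0],[85,[0,0,-3.9],0],[85,[0,0,-3.9],0],[85,[0,0,-3.9],0],[85,[0,0,-3.9],0]]}'
python3 - <<'E'
from h import *
shutfit(L,cams=("scene",))
weigh(8)
plan((.30,-.02,.34,0),(.35,.30,.40,14))
E
```

```text
time: 15.0
tool_pos: [0.4905, 0.417, 0.0869]
eef_rot: [0.378, -3.116, 0.003]
wrist_force: [0.4, -0.4, -0.2]
width: 0.995
gripper_force: 0.0
scene 236 [0.4852 0.4125 0.0404] ((0.4885551631450653, 0.41525256633758545), (0.08481866866350174, 0.05757133290171623), 14.61186408996582) [0.0354 0.0406 0.0444]
Fz 0.317 +- 0.087
t 15.45 tcp [0.4913 0.4176 0.0886] yaw -166.16 tilt -1.0 F [-0.57 -0.23  0.11] w 84.9 g 0.0
[9.68, -12.64, -8.38] 2.77
[5.51, -2.68, -10.38] -0.03
```

```bash
python3 -m creep '{"motion":[[85,[0,0,-1.6],0],[85,[0,0,-3.2],0],[85,[0,0,-4.8],0],[85,[0,0,-6.4],0],[85,[0,0,-8],0],[85,[0,0,-9.6],0],[0,[0,0,-10.4],0],[0,[0,0,-10.4],0],[0,[0,0,-10.4],0]]}' | grep tool
python3 - <<'E'
from h import *
plan((.49,.417,.40,14),C(Rr,.068,.40),RZ(C(Rr,.068,.17)))
E
```

```text
tool_pos: [0.4916, 0.4178, 0.4008]
t 16.35 tcp [0.4916 0.4178 0.4008] yaw -166.16 tilt -1.0 F [ 0.11  0.08 -0.51] w 43.4 g 0.0
[0.06, -0.01, 0.03] -0.03
[6.22, -24.68, 0.01] 2.8
[6.23, -24.68, 8.9] 2.8
```

```bash
python3 -m creep '{"motion":[[0,[6.2,-24.7,0],2.8],[0,[6.2,-24.7,0],2.8],[0,[6.2,-24.7,0],2.8],[0,[6.2,-24.7,0],2.8],[0,[6.2,-24.7,0],2.8],[0,[6.2,-24.7,0],2.8],[0,[6.2,-24.7,0],2.8],[0,[6.2,-24.7,0],2.8],[0,[6.2,-24.7,0],2.8],[0,[6.2,-24.7,0],2.8],[0,[6.2,-24.7,0],2.8],[0,[6.2,-24.7,0],2.8]]}' | grep -E "tool|eef"
python3 - <<'E'
from h import *
plan(C(Rr,.068,.40),RZ(C(Rr,.068,.17)))
E
```

```text
tool_pos: [0.4878, -0.184, 0.3993]
eef_rot: [-0.004, -3.14, -0.001]
t 17.55 tcp [ 0.4878 -0.184   0.3993] yaw 179.87 tilt -1.0 F [-0.    0.33 -0.78] w -0.1 g 0.0
[-0.0, -5.39, -0.03] 0.01
[-0.02, -5.4, 8.85] 0.01
```

```bash
python3 -m creep '{"motion":[[0,[0,-1.7,0],0],[0,[0,-3.4,0],0],[0,[0,-5.1,0.5],0],[0,[0,-5.4,2],0],[0,[0,-5.4,3.6],0],[0,[0,-5.4,5.2],0],[0,[0,-5.4,6.8],0],[0,[0,-5.4,8.4],0],[0,[0,-5.4,8.85],0],[0,[0,-5.4,8.85],0],[0,[0,-5.4,8.85],0]]}' | grep -E "tool|eef"
python3 - <<'E'
from h import *
plan(RZ(C(Rr,.066,.092)))
E
```

```text
tool_pos: [0.4889, -0.3451, 0.137]
eef_rot: [0.005, 3.14, -0.002]
t 18.65 tcp [ 0.4889 -0.3451  0.137 ] yaw 179.83 tilt -1.0 F [-0.54  0.41  0.29] w -0.0 g 0.0
[0.12, -0.02, 2.72] 0.0
```

```bash
python3 -m creep '{"motion":[[0,[0.05,0,1.3],0],[0,[0.05,0,2.6],0],[0,[0.3,0,2.6],0],[0,[0.6,0,2.62],0],[0,[0.8,0,2.65],0],[0,[1.0,0,2.69],0],[0,[1.2,0,2.75],0],[0,[1.4,0,2.83],0],[0,[1.58,0,2.94],0],[0,[1.76,0,3.06],0],[0,[1.92,0,3.2],0],[0,[2.07,0,3.34],0]]}'| grep -E "tool|wrist_f"
python3 -m creep '{"motion":[[0,[0.1,0,0.13],0],[0,[0.19,0,0.26],0],[0,[0.27,0,0.4],0],[0,[0.34,0,0.54],0],[0,[0.42,0,0.7],0],[0,[0.58,0,0.8],0],[0,[0.68,0,0.86],0],[0,[0.68,0,0.9],0],[0,[0.68,0,0.9],0]]}'| grep -E "tool|wrist_f"
```

```text
tool_pos: [0.4256, -0.3441, 0.0345]
wrist_force: [0.6, -0.1, 0.5]
tool_pos: [0.4058, -0.3441, 0.008]
wrist_force: [0.2, 0.1, -0.5]
```

```bash
for i in 1 2 3; do python3 -m creep '{"motion":[[0,[0,0,0.06],0],[0,[0,0,0.06],0]]}' | grep -E "tool_pos|wrist_f"; done
```

```text
tool_pos: [0.406, -0.3441, 0.0061]
wrist_force: [0.4, 0.9, -0.1]
tool_pos: [0.406, -0.3443, 0.0054]
wrist_force: [-3.4, 3.6, 11.1]
tool_pos: [0.406, -0.3444, 0.0049]
wrist_force: [-8.8, 7.9, 26.9]
```

```bash
python3 -m creep '{"motion":[[85,[0,0,-1.5],0],[85,[0,0,-3],0],[85,[-0.43,0,-4.5],0],[85,[-0.43,0,-4.5],0],[85,[-0.43,0,-4.5],0],[85,[-0.43,0,-4.5],0]]}' | grep -E "tool_pos|width"
python3 - <<'E'
from h import *
shutfit(Rr)
plan(RZ(C(Rr,0,.0085)))
E
```

```text
tool_pos: [0.418, -0.3436, 0.1365]
width: 0.991
scene 536 [ 0.4158 -0.3472  0.0414] ((0.4180333912372589, -0.3462494909763336), (0.08525709062814713, 0.051869913935661316), 0.9211715459823608) [0.0365 0.0415 0.0453]
top 176 [ 0.4307 -0.3342  0.042 ] ((0.4334275722503662, -0.32930681109428406), (0.041536595672369, 0.07385288923978806), 47.339168548583984) [0.0361 0.0419 0.0478]
t 22.05 tcp [ 0.4177 -0.3436  0.1361] yaw 179.83 tilt -1.0 F [0.05 0.17 0.42] w 85.0 g 0.0
[-0.07, -0.07, 5.47] -0.0
```

```bash
python3 -m creep '{"motion":[[85,[-0.02,0.07,1.5],0],[85,[-0.02,0.07,3],0],[85,[-0.02,0.07,4.5],0],[85,[-0.02,0.07,5.2],0],[85,[-0.02,0.07,5.37],0],[85,[-0.02,0.07,5.37],0],[35,[-0.02,0.07,5.37],0],[35,[-0.02,0.07,5.37],0],[35,[-0.02,0.07,5.37],0],[35,[-0.02,0.07,5.37],0],[35,[-0.02,0.07,5.37],0],[35,[-0.02,0.07,5.37],0]]}' 50
python3 -m creep '{"motion":[[35,[0,0,0],0],[35,[0,0,-0.3],0],[35,[0,0,-1],0],[35,[0,0,-2],0],[35,[0,0,-3],0],[35,[0,0,-4],0],[35,[0,0,-4],0],[35,[0,0,-4],0],[35,[0,0,-4],0],[35,[0,0,-4],0]]}'
python3 - <<'E'
from h import *
weigh(10);plan()
E
```

```text
time: 23.25
tool_pos: [0.4204, -0.3432, -0.0218]
eef_rot: [0.005, 3.139, -0.003]
wrist_force: [-1.0, -0.5, 7.9]
width: 0.58
gripper_force: 51.8
time: 24.25
tool_pos: [0.4184, -0.3413, 0.0951]
eef_rot: [-0.004, -3.139, -0.002]
wrist_force: [0.5, 0.5, -3.6]
width: 0.577
gripper_force: 53.7
Fz -3.414 +- 0.073
t 24.75 tcp [ 0.4193 -0.3421  0.0965] yaw 179.84 tilt -1.0 F [-0.32  0.37 -3.26] w 49.3 g 53.6634224653244
```

Run:
```python
from h import *
plan((.634,-.138,.26,-2.6),(.634,-.138,.147,-2.6))
```

```text
t 24.75 tcp [ 0.4193 -0.3421  0.0965] yaw 179.84 tilt -1.0 F [-0.32  0.37 -3.26] w 49.3 g 53.6634224653244
[-7.14, 6.82, -5.45] 0.49
[-7.14, 6.82, -1.69] 0.49
```

```bash
python3 -m creep '{"motion":[[35,[0,0,-1],0],[35,[0,0,-2.2],0],[35,[0,0,-3.6],0],[35,[0,0,-5],0],[35,[-1,0.95,-5.4],0.1],[35,[-2,1.9,-5.4],0.2],[35,[-3,2.85,-5.4],0.3],[35,[-4,3.8,-5.4],0.49],[35,[-5,4.8,-5.4],0.49],[35,[-6,5.8,-5.4],0.49],[35,[-7.14,6.82,-5.4],0.49],[35,[-7.14,6.82,-5.4],0.49]]}'
python3 - <<'E'
from h import *
plan((.634,-.138,.26,-2.6),(.634,-.138,.147,-2.6))
E
```

```text
time: 25.95
tool_pos: [0.6382, -0.1291, 0.2559]
eef_rot: [-0.054, -3.14, -0.006]
wrist_force: [0.0, 1.6, -4.2]
width: 0.579
gripper_force: 54.0
t 25.95 tcp [ 0.6382 -0.1291  0.2559] yaw 178.04 tilt -1.0 F [ 0.03  1.59 -4.18] w 49.5 g 53.993894308805466
[0.13, -0.3, -0.14] 0.13
[0.12, -0.31, 3.63] 0.13
```

```bash
python3 -m creep '{"motion":[[35,[0,0,0],0],[35,[0,0,0],0],[35,[0,0,1],0],[35,[0,0,2],0],[35,[0,0,3],0],[35,[0,0,3.4],0],[35,[0,0,3.6],0],[35,[0,0,3.6],0],[35,[0,0,3.6],0],[35,[0,0,3.6],0]]}'|grep -E "time|tool"
python3 - <<'E'
from h import *
plan((.634,-.138,.147,-2.6))
import warnings
for c in("scene","top"):
    p,d,W=cloud(c);cv2.imwrite(f"pics/f_{c}.png",p[:,:,::-1]);np.savez(f"/tmp/{c}1",W=W,p=p,d=d);Q=W.reshape(-1,3)
    print(c)
    for nm,(x0,x1,y0,y1,z0,z1) in dict(body=(.33,.425,-.2,-.06,.175,.225),lens=(.43,.54,-.2,-.06,.172,.225),case=(.56,.70,-.2,-.08,.160,.225)).items():
        q=Q[(Q[:,0]>x0)&(Q[:,0]<x1)&(Q[:,1]>y0)&(Q[:,1]<y1)&(Q[:,2]>z0)&(Q[:,2]<z1)]
        if len(q):print(nm,len(q),q.min(0).round(4),q.max(0).round(4),cv2.minAreaRect(q[:,:2].astype(np.float32)))
s=cv2.imread("pics/f_scene.png")[180:280,240:340];t=cv2.imread("pics/f_top.png")[180:280,310:410]
cv2.imwrite("pics/c6.png",np.hstack([cv2.resize(s,(400,400),interpolation=3),cv2.resize(t,(400,400),interpolation=3)]))
E
```

```text
time: 26.95
tool_pos: [0.6349, -0.1385, 0.1522]
t 26.95 tcp [ 0.6349 -0.1385  0.1522] yaw 177.38 tilt -1.0 F [-0.19 -0.72 -3.27] w 49.2 g 53.9791526645422
[0.03, 0.01, 0.17] -0.0
scene
body 734 [ 0.3493 -0.1599  0.1751] [ 0.4249 -0.1004  0.2137] ((0.38721778988838196, -0.13031738996505737), (0.07605965435504913, 0.05878274887800217), 1.2053152322769165)
lens 345 [ 0.4322 -0.1563  0.1724] [ 0.4951 -0.1097  0.2085] ((0.4635036885738373, -0.13322900235652924), (0.0626060739159584, 0.046875979751348495), 1.120667815208435)
case 623 [ 0.5873 -0.1788  0.172 ] [ 0.6717 -0.1004  0.2249] ((0.6326906681060791, -0.1412031650543213), (0.07349843531847, 0.088740274310112), 67.15419006347656)
top
case 25 [ 0.6212 -0.1157  0.1781] [ 0.6686 -0.0995  0.2235] ((0.6452351212501526, -0.10735979676246643), (0.01360029075294733, 0.04771354794502258), 86.26507568359375)
```

View pics/c6.png

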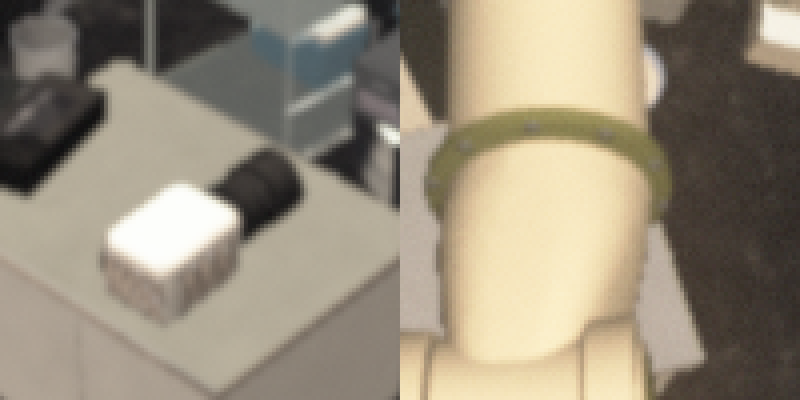

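Run:
```python
from h import *
def ray(c,uv,z):
    k=eyes.get_calibration(c);K=np.array(k["K"]);T=np.linalg.inv(np.array(k["extrinsics"]))
    r=np.c_[uv,np.ones(len(uv))]@np.linalg.inv(K).T@T[:3,:3].T;o=T[:3,3];return o+r*((z-o[2])/r[:,2:])
for c in("scene","top"):
    z=np.load(f"/tmp/{c}0.npz");g=z["p"].min(2);W=z["W"]
    m=(g>(215 if c=="scene" else 215))&(abs(W[...,0]-.39)<.07)&(abs(W[...,1]+.13)<.06)&(W[...,2]>.19)
    v,u=np.nonzero(m);X=ray(c,np.c_[u,v].astype(float),.21)
    print(c,len(X),cv2.minAreaRect(X[:,:2].astype(np.float32)))
    b=(z["p"].max(2)<70)&(abs(W[...,0]-.46)<.06)&(abs(W[...,1]+.13)<.045)&(W[...,2]>.165);Y=W[b]
    yb=np.median(Y,0);print("barrel",b.sum(),cv2.minAreaRect(Y[:,:2].astype(np.float32)))
W=np.load("/tmp/scene1.npz")["W"].reshape(-1,3)
q=W[(W[:,0]>.57)&(W[:,0]<.70)&(W[:,1]>-.18)&(W[:,1]<-.08)&(W[:,2]>.16)&(W[:,2]<.215)]
f=q[(q[:,0]<.606)&(q[:,2]<.205)&(q[:,2]>.176)];l=np.polyfit(f[:,1],f[:,0],1);r=f[:,0]-np.polyval(l,f[:,1]);f=f[abs(r)<.004];l=np.polyfit(f[:,1],f[:,0],1)
print("front",len(f),"yaw",-np.degrees(np.arctan(l[0])),"x at y=-.138",np.polyval(l,-.138),f.min(0),f.max(0))
for zz in np.arange(.155,.22,.005):
    k=q[(q[:,2]>zz)&(q[:,2]<zz+.005)];print(zz.round(3),len(k),k.min(0).round(3) if len(k) else '',k.max(0).round(3) if len(k) else '')
s=np.load("/tmp/scene1.npz")["p"][150:270,280:400,::-1];cv2.imwrite("pics/c7.png",cv2.resize(s,(600,600),interpolation=3))
```

```text
scene 383 ((0.3865072429180145, -0.13125227391719818), (0.05073394626379013, 0.07332949340343475), 89.05003356933594)
barrel 241 ((0.464934378862381, -0.13696935772895813), (0.03595995157957077, 0.05330954119563103), 86.96836853027344)
top 474 ((0.38825178146362305, -0.12677864730358124), (0.05086657777428627, 0.07042823731899261), 88.63884735107422)
barrel 36 ((0.4611106812953949, -0.12551575899124146), (0.05008993297815323, 0.037673674523830414), 2.042708396911621)
front 123 yaw -0.9648665551141435 x at y=-.138 0.5962455758938114 [ 0.59235966 -0.16384143  0.17684103] [ 0.60060172 -0.1139049   0.20450631]
0.155 0  
0.16 0  
0.165 0  
0.17 19 [ 0.595 -0.166  0.172] [ 0.66  -0.113  0.175]
0.175 44 [ 0.593 -0.167  0.175] [ 0.67  -0.116  0.18 ]
0.18 48 [ 0.592 -0.167  0.18 ] [ 0.671 -0.115  0.185]
0.185 31 [ 0.591 -0.166  0.185] [ 0.664 -0.115  0.19 ]
0.19 38 [ 0.59  -0.171  0.19 ] [ 0.669 -0.116  0.195]
0.195 43 [ 0.594 -0.176  0.195] [ 0.67  -0.112  0.2  ]
0.2 37 [ 0.59  -0.179  0.2  ] [ 0.636 -0.1    0.205]
0.205 56 [ 0.587 -0.178  0.205] [ 0.637 -0.103  0.21 ]
0.21 140 [ 0.592 -0.178  0.21 ] [ 0.672 -0.103  0.215]
0.215 0
```

View pics/c7.png

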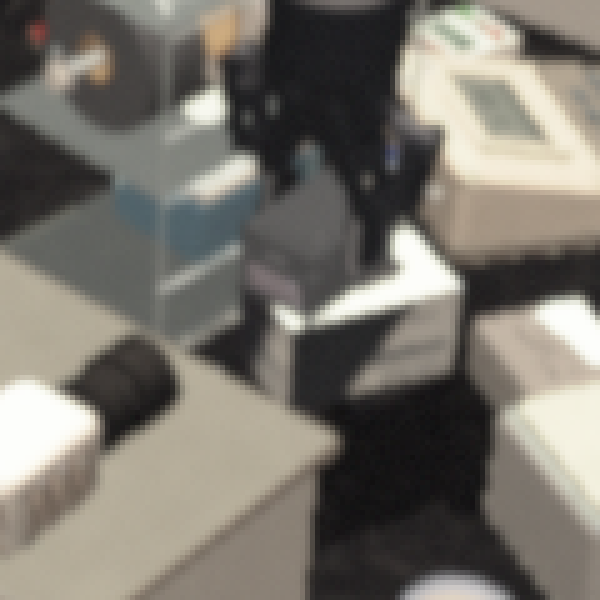

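```bash
python3 -m creep '{"motion":[[35,[0.03,0.04,0.08],0.1],[35,[0.03,0.08,0.15],0.1],[35,[0.03,0.08,0.15],0.1],[35,[0.03,0.08,0.15],0.1],[35,[0.03,0.08,0.15],0.1],[35,[0.03,0.08,0.15],0.1],[35,[0.03,0.08,0.15],0.1],[35,[0.03,0.08,0.15],0.1],[35,[0.03,0.08,0.15],0.1],[35,[0.03,0.08,0.15],0.1]]}'
python3 - <<'E'
from h import *
W=cloud("scene")[2].reshape(-1,3)
q=W[(W[:,0]>.57)&(W[:,0]<.70)&(W[:,1]>-.18)&(W[:,1]<-.08)&(W[:,2]>.155)&(W[:,2]<.195)];print(np.percentile(q,[1,50,99],axis=0).round(4))
q=W[(np.hypot(W[:,0]-L[0],W[:,1]-L[1])<.06)&(W[:,2]>.012)];print("left case",len(q),q[:,2].max(),q[:,:2].mean(0));plan((.634,-.1355,.147,-2.2))
E
```

```text
time: 28.05
tool_pos: [0.6333, -0.1356, 0.146]
eef_rot: [-0.085, -3.14, 0.0]
wrist_force: [-0.1, -0.0, -3.5]
width: 0.57
gripper_force: 54.0
[[ 0.5901 -0.1719  0.1659]
 [ 0.598  -0.1576  0.1805]
 [ 0.6681 -0.1102  0.1948]]
left case 381 0.04805702820107782 [0.48165812 0.406233  ]
t 28.1 tcp [ 0.6333 -0.1356  0.146 ] yaw 176.9 tilt -1.0 F [ 0.02  0.19 -3.06] w 49.0 g 54.030210077762604
[-0.02, 0.0, -0.03] -0.18
```

```bash
python3 -m creep '{"motion":[[35,[0,0,-0.03],-0.1],[35,[0,0,-0.03],-0.22],[35,[0,0,-0.03],-0.22],[35,[0,0,-0.03],-0.22],[35,[0,0,-0.03],-0.22]]}'
python3 -c "
from h import *
plan();print(order.job_done())"
```

```text
time: 28.6
tool_pos: [0.6333, -0.1356, 0.1469]
eef_rot: [-0.055, -3.141, 0.0]
wrist_force: [-0.1, -0.5, -3.8]
width: 0.572
gripper_force: 54.0
t 28.6 tcp [ 0.6333 -0.1356  0.1469] yaw 177.99 tilt -1.0 F [-0.12 -0.5  -3.76] w 48.9 g 54.03310909867287
the job is handed in; nothing more can be done
None
```

The right case was the heavier one (about 3.4 N lifted, against about 2.3 N for the left); the left is back in place, upright and shut, and the right is held level with its plate facing the lens, on my measurements about 10 cm away and centred to within a few millimetres, and the job was handed in at 28.6 s.

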